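# Load a slide tin on the roller rack

### The job

Load the long steel slide tin on the sloped roller rack: lay it flat and lengthwise on the upper half of the roller lane, without dropping it, and let go, so that it rolls down by itself to the stop and stays there. Do not push or guide it in the lower half of the lane, and leave the short tin where it is.

Things in the scene. Friction and masses are not known exactly. Their poses are not given: they have to be found in the camera images.
- long_tin: long closed tin of plain steel, 110 x 54 x 40 mm (x, y, z), 0.11 to 0.23 kg, stiff, standing on the table. Origin at the centre of its underside; x along its length, z up. Grip it across its 54 mm width (y). A small dark clasp on its -x end, two hinge knuckles on its +x end; either end may lead on the rollers
- short_tin: bystander: a closed tin of the same steel and the same width and height but much shorter, 66 x 54 x 40 mm. Origin at the centre of its underside, x along its length, z up. It stays where it is
- roller_lane: sloped lane of the aluminium rack (fixed to the table): 15 grey free rollers, 16 mm thick, every 22 mm; lane 340 mm long, 90 mm wide inside; side rails 5 mm thick, 10 mm above the roller tops. Origin: middle of the lane, level with the roller tops, 60 mm above the table. x: downhill along the roller plane, 0.14 rad below level; y across; z square to it. Open upper end at x = -170 mm
- stop (a point): middle of the stop's dark pad at the lane's lower end, level with the roller tops, 167 mm downhill of the lane's middle; the stop is 26 mm high. The long tin at rest against it has its centre about 55 mm uphill of this point. A tin let go on the rollers starts to roll at once and takes 1 to 4 s to get here
Not all that is in view belongs to the job. What is shaped like the long_tin but orange or pink is not meant.

How it is judged:
By the outcome, as a careful person would: the job done as asked, in the order asked, and still so for the second after the job is handed in, with the robot touching nothing.
It also fails if it takes over 54 s, if anything falls off the work surface, if the arm or the gripper's body presses on something with over 40 N, if the wrist force passes 120 N, or if a joint passes its speed limit or range.

### The arm

A 6-joint arm with a two-finger parallel gripper is mounted at the origin on a cart in front of the work surface, level with it; the furniture and walls round the work are solid. World frame = base frame: x ahead of the robot, y to its left, z up, the work surface at z = 0. Lengths are in m, angles in rad, forces in N, time in s.
With the tool pointing down it reaches from about 0.275 to 0.75 m from the base axis. Payload 10.2 kg.
Tool frame: the origin (TCP) lies between the finger pads; the fingertips stand ctrl.tips_ahead ahead of it and the grasp point (between the pads) lies 5 mm behind it (ctrl.tips_ahead is the distance from the TCP to the fingertips, in m); y points along the fingers, z is the direction in which the jaws open and shut, and the axes are right-handed (so a half turn about y gives the same grasp; the last joint's range is limited). The gripper opens to 88 mm and grips with 3 to 60 N. Pads are 18 mm wide; open, the fingers measure 123 mm over their backs; the gripper's body (75 mm by 187 mm) begins 45 mm behind the grasp point.
Start: joints at [-1.384, 0.313, 1.498, -0, 1.331, -0.223], TCP at [0.209, -0.482, 0.253] pointing down, gripper open.
Joint ranges: [-2.94, 2.94], [-0.97, 2.17], [0.19, 2.56], [-1.23, 4.37], [0.02, 3.11], [-2.88, 2.88]. Speed limits (rad/s): [2.39, 2.39, 3.01, 3.14, 3.14, 3.14].

### API

Orientations are given as a unit quaternion [w, x, y, z].
In Python, from station import ctrl, viewer, finish_job gives the robot as it stands. The module is installed in compiled form; this text tells all that it offers.
- The arm moves only by the tool jog_arm, never from a script. Its argument "commands" is text: rows parted by semicolons, each of 5 numbers parted by spaces: the opening, from -1 (shut) to 1 (fully open), so that 0 is half open, then the shift along the world's x, y, z in units of 40 mm (1.0 is 40 mm), then the turn about the world's z in units of 6 degrees (1.0 is 6 degrees). In form: hand x y z turn; .... A call has 1 to 10 rows; each row shifts and turns the commanded pose from where the row before left it; what a row does not reach is not made up. A row lasts 1/12 s, in which the tool goes at most 41.7 mm and 7.16 degrees, less where a joint would pass 70% of its speed; a pose out of reach is approached as far as the arm can. A call is refused whole if a number of a shift passes 1 or a number of a turn 1, either way. A call with a gripper value outside its range is refused whole. The fingers move at their own pace and stop on an object; "newtons" is the grip in N (left out, the last holds). Time passes only in rows, so rows that do not move let the fingers close. It gives the time, the measured TCP pose, the force and the opening at its end, in the units of the state.
- ctrl.read_state(): the state, without advancing time (a new reading comes with each control period).
- viewer.camera(name): name is "scene" or "top"; returns the picture (420x560x3 uint8, red, green, blue); there is no depth.
- viewer.camera_info(name): a dict with "camera_matrix" (3x3 intrinsics, pixels), "world_to_cam" (4x4, takes a point from world to camera coordinates). Camera axes: x right, y down, z forward; pixel columns grow to the right and rows downward; lengths in m; the calibration is good to about 2 mm. A picture is of the moment at which its call begins. camera_info takes no time and is no camera call.
- finish_job(): hands the job in, once; it reports no verdict.
The state is a dict: "time": time; "joint_positions": joint angles; "joint_velocities": joint speeds; "effort": joint torques, N m; "ee_pos": TCP position; "eef_rot": TCP orientation; "force": force on the tool from outside, world axes, zero at the start; "ft_torque": the same for the moment, N m; "grip_width": finger opening in m.
Only numpy, scipy, OpenCV 4.12 (cv2) and the standard library are available. Lean on these libraries where they do the work, as an engineer would, in place of code of your own. Each camera call takes 0.05 s, during which the arm holds its last target. There are 200 camera calls.

## Working session

There is one attempt and no reset: what is moved stays moved. The work goes in short steps, Python scripts to look and compute and a tool call to move; the robot and the scene stay as the last step left them, time stands still between calls to the robot, and variables do not carry over. Pictures are saved under pics/ and viewed, about 8 in all and at most 12, crops included, and the job is handed in when it is done.

Besides the shell and the picture viewer there is one more tool, called as a command line: name --argument value ..., lists and objects as JSON in quotes. jog_arm: Moves the arm, as the interface text tells. Its arguments: {"type":"object","properties":{"commands":{"type":"string"},"newtons":{"type":"number"}},"required":["commands"]}

```bash
mkdir -p pics
python3 - <<'E'
from station import ctrl, viewer
import cv2
for n in("scene","top"):
    cv2.imwrite(f"pics/{n}0.png",cv2.cvtColor(viewer.camera(n),cv2.COLOR_RGB2BGR))
    print(n,viewer.camera_info(n))
print(ctrl.read_state(),ctrl.tips_ahead)
E
```

```text
scene {'camera_matrix': array([[502.71883741,   0.        , 282.13088012],
       [  0.        , 502.71883741, 195.31799861],
       [  0.        ,   0.        ,   1.        ]]), 'world_to_cam': array([[-0.75579847, -0.65465514, -0.01397549,  0.34829521],
       [-0.39849763,  0.476791  , -0.78349855,  0.41711   ],
       [ 0.51958475, -0.58659781, -0.62123643,  1.09451074],
       [ 0.        ,  0.        ,  0.        ,  1.        ]])}
top {'camera_matrix': array([[536.73550965,   0.        , 267.48199957],
       [  0.        , 536.73550965, 207.88917027],
       [  0.        ,   0.        ,   1.        ]]), 'world_to_cam': array([[ 0.02231706, -0.99965789, -0.01363983, -0.19286186],
       [-0.9972516 , -0.02129509, -0.0709631 ,  0.63740169],
       [ 0.07064837,  0.01518603, -0.99738568,  1.47553267],
       [ 0.        ,  0.        ,  0.        ,  1.        ]])}
{'time': 0.1, 'joint_positions': array([-1.38443935e+00,  3.13390419e-01,  1.49831722e+00,  1.23999256e-05,
        1.33102676e+00, -2.23407316e-01]), 'joint_velocities': array([ 0.00087924, -0.00046749, -0.00148333, -0.00134772,  0.0015264 ,
       -0.00090059]), 'effort': array([ 1.87594960e-03, -4.02807820e+01, -2.52647156e+01,  6.94774697e-02,
        3.41829134e-02, -7.06632977e-05]), 'ee_pos': array([ 0.20910722, -0.48134595,  0.25223667]), 'eef_rot': array([ 0.14387282, -0.14384935,  0.69272124, -0.6919142 ]), 'force': array([-0.42041995, -0.0055734 , -1.02078999]), 'ft_torque': array([-0.00596933,  0.01694349,  0.02462024]), 'grip_width': 0.0883334248335654} 0.014
```

View pics/top0.png

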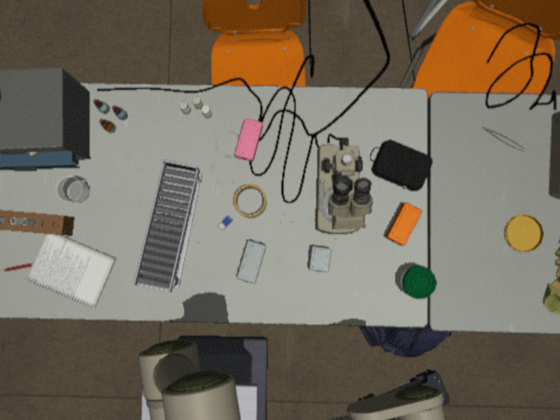

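View pics/scene0.png

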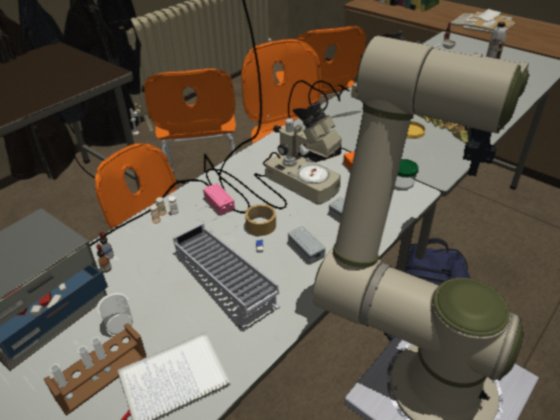

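Top view: the grey long tin is at (251,261) and the grey short tin at (319,259). The pink (249,139) and orange (404,223) blocks are decoys. The rack runs from (182,165) to (155,287). I'll enlarge to confirm the tin and find which rack end has the stop.

```bash
cat > h.py <<'E'
import numpy as np, cv2
from station import ctrl, viewer
def cam(n):
    i=viewer.camera_info(n); return np.array(i["camera_matrix"]),np.array(i["world_to_cam"])
def ray(n,uv,z):
    K,T=cam(n);R,t=T[:3,:3],T[:3,3]
    d=R.T@np.linalg.solve(K,[uv[0],uv[1],1.]);c=-R.T@t
    return c+d*(z-c[2])/d[2]
def proj(n,p):
    K,T=cam(n);q=K@(T[:3,:3]@np.asarray(p)+T[:3,3]);return q[:2]/q[2]
def tri(u1,u2):
    A=[]
    for n,u in(("top",u1),("scene",u2)):
        K,T=cam(n);P=K@T[:3];A+=[u[0]*P[2]-P[0],u[1]*P[2]-P[1]]
    v=np.linalg.svd(np.array(A))[2][-1];return v[:3]/v[3]
def grab(n,f=None):
    im=cv2.cvtColor(viewer.camera(n),cv2.COLOR_RGB2BGR)
    if f: cv2.imwrite("pics/"+f,im)
    return im
E
python3 - <<'E'
from h import *
t=cv2.imread("pics/top0.png");s=cv2.imread("pics/scene0.png")
a=cv2.resize(t[150:300,130:340],None,fx=3.8,fy=3.8,interpolation=cv2.INTER_CUBIC)
cv2.imwrite("pics/c1.png",a)
b=cv2.resize(s[215:330,165:345],None,fx=4.4,fy=4.4,interpolation=cv2.INTER_CUBIC)
cv2.imwrite("pics/c2.png",b)
E
```

```text
(no output)
```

View pics/c1.png

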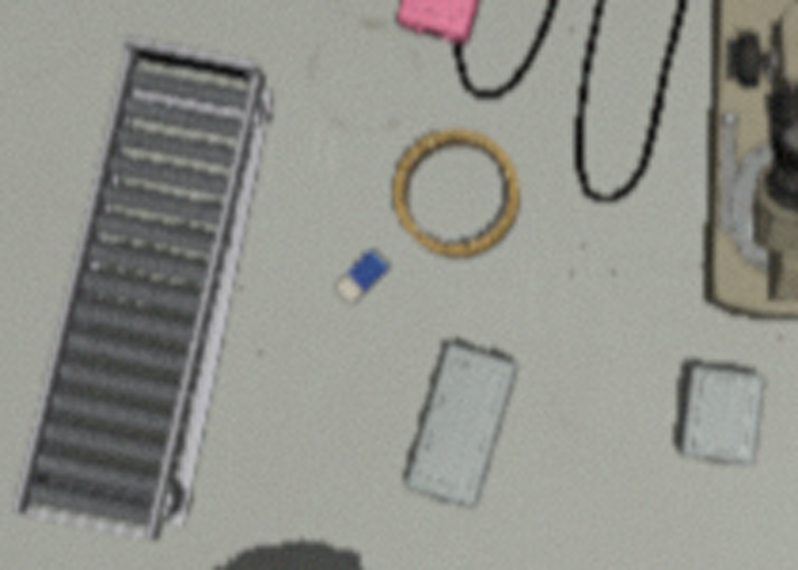

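View pics/c2.png

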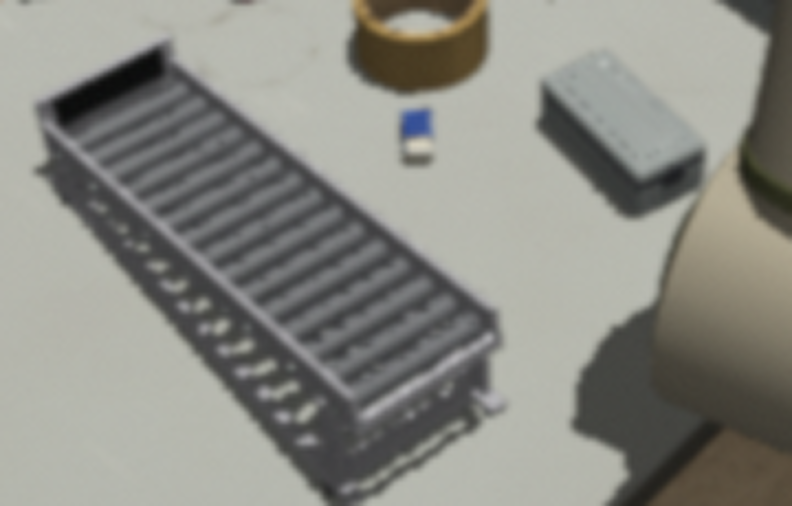

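Crop 1 confirms the target: the plain steel long tin has its top face corners near c1 (450,347), (517,357), (475,505) and (408,485). It is about 2:1, while the short one is nearly square. Crop 2 shows the dark stop pad at the far end of the rack, c2 (110,80), and the open upper end at the near side, c2 (425,380), with a dark clasp on the near end of the long tin.

Run:
```python
from h import *
C1=lambda u:(np.array(u)+.5)/3.8-.5+[130,150]
C2=lambda u:(np.array(u)+.5)/4.4-.5+[165,215]
P=[]
for n,a,b in[("up+y",(22,510),(355,412)),("up-y",(155,535),(493,322)),("st+y",(131,46),(40,108)),("st-y",(260,70),(168,44))]:
    p=tri(C1(a),C2(b));P.append(p);print(n,p.round(4), np.round(proj("top",p)-C1(a),1))
P=np.array(P);d=P[2:].mean(0)-P[:2].mean(0);print("yaw down",np.arctan2(d[1],d[0]),np.linalg.norm(d[:2]),"mid",P.mean(0))
q=np.array([ray("top",C1(u),.04) for u in[(450,347),(517,357),(475,505),(408,485)]]);print(q.round(4))
for i in range(4):print(np.linalg.norm(q[i]-q[i-1]))
e=q[:2].mean(0)-q[2:].mean(0);print("tin",q.mean(0),"yaw",np.arctan2(e[1],e[0]))
# scene cross-check corners of top face
s=np.array([ray("scene",C2(u),.04) for u in[(603,50),(705,148),(635,182),(542,83)]]);print("scene",s.mean(0).round(4),np.arctan2(*((s[0]+s[3]-s[1]-s[2])[[1,0]])))
from scipy.spatial.transform import Rotation as R
w=ctrl.read_state()["eef_rot"];print(R.from_quat(np.roll(w,-1)).as_matrix().round(3))
```

```text
up+y [0.4275 0.1669 0.0815] [-0.1 -0.1]
up-y [0.4126 0.0732 0.0817] [-0.1 -0.2]
st+y [0.761  0.1084 0.0561] [-0.3 -0.4]
st-y [0.7457 0.0146 0.0547] [-0.3 -0.4]
yaw down -0.17388785314859379 0.33837298166120255 mid [0.58670989 0.09076669 0.06849987]
[[ 0.5481 -0.1279  0.04  ]
 [ 0.542  -0.1764  0.04  ]
 [ 0.4353 -0.1487  0.04  ]
 [ 0.4485 -0.1002  0.04  ]]
0.1034205893494515
0.048910630339997284
0.11020613862896587
0.050250643909514996
tin [ 0.49347138 -0.13831015  0.04      ] yaw -0.26275578894614626
scene [ 0.49   -0.1345  0.04  ] -0.2863554908259555
[[-0.917 -0.     0.398]
 [-0.398  0.001 -0.917]
 [-0.    -1.    -0.001]]
```

jog_arm --commands "1 .3 .37 0 -.3;1 .6 .74 0 -.68;1 .6 .74 0 -.68;1 .6 .74 0 -.68;1 .6 .74 0 -.68;1 .6 .74 0 -.68;1 .6 .74 0 -.68;1 .6 .74 0 -.68;1 .6 .74 0 -.68;1 .6 .74 0 -.68" --newtons 20

```text
time: 0.93
ee_pos: [0.4379, -0.1985, 0.2526]
eef_rot: [-0.094, 0.094, 0.701, -0.701]
force: [0.9, -0.4, -0.1]
grip_width: 0.0882
```

```bash
cat > st.py <<'E'
from h import *
from scipy.spatial.transform import Rotation as R
s=ctrl.read_state();z=R.from_quat(np.roll(s["eef_rot"],-1)).as_matrix()[:,2]
print(s["time"],s["ee_pos"].round(4),"long yaw",round((np.arctan2(z[1],z[0])+np.pi/2+np.pi/2)%np.pi-np.pi/2,4),s["force"].round(2),s["grip_width"].round(4))
E
python3 st.py
python3 - <<'E'
from h import *
C1=lambda u:(np.array(u)+.5)/3.8-.5+[130,150]
P=np.array([ray("top",C1(a),z) for a,z in[((22,510),.0936),((155,535),.0936),((131,46),.062),((260,70),.062)]])
print(P.round(4));d=P[2:].mean(0)-P[:2].mean(0);yaw=np.arctan2(d[1],d[0]);print(yaw,np.linalg.norm(d[:2]))
m=P.mean(0)[:2];print("mid",m);u=np.array([np.cos(yaw),np.sin(yaw)])
for x in(-.095,):print(x,m+u*(x*np.cos(.14)),.06-x*np.sin(.14))
# model overlay check in the scene view
M=[]
v=np.array([-u[1],u[0]])
for x,y,z in[(-.17,.0475,.01),(-.17,-.0475,.01),(.17,.0475,.026),(.17,-.0475,.026)]:
    xy=m+u*(x*np.cos(.14)+z*np.sin(.14))+v*y;p=[*xy,.06-x*np.sin(.14)+z*np.cos(.14)]
    M.append((proj("scene",p)-[164.5,214.5])*4.4)
print("c2 prediction",np.round(M))
E
```

```text
[[0.4282 0.1636 0.0936]
 [0.4132 0.0705 0.0936]
 [0.7591 0.1062 0.062 ]
 [0.7436 0.0126 0.062 ]]
-0.17270318468570833 0.3356512034904895
mid [0.58604725 0.08822669]
-0.095 [0.49337614 0.10439233] 0.07325659589120247
c2 prediction [[356. 392.]
 [497. 304.]
 [ 42.  98.]
 [171.  33.]]Traceback (most recent call last):
  File "st.py", line 4, in <module>
    print(s["time"],s["ee_pos"].round(4),"long yaw",round((np.arctan2(z[1],z[0])+np.pi/2+np.pi/2)%np.pi-np.pi/2,4),s["force"].round(2),s["grip_width"].round(4))
                                                                                                                                       ^^^^^^^^^^^^^^^^^^^^^
AttributeError: 'float' object has no attribute 'round'
```

jog_arm --commands "1 .46 .53 0 0;1 .46 .53 0 0;1 .46 .53 0 0;1 0 0 -.7 0;1 0 0 -.8 0;1 0 0 -.8 0;1 0 0 -.8 0;1 0 0 -.6 0;1 0 0 0 0"

```text
time: 1.68
ee_pos: [0.4901, -0.1356, 0.1004]
eef_rot: [-0.095, 0.09, 0.702, -0.7]
force: [-0.2, 0.5, -1.1]
grip_width: 0.0881
```

```bash
sed -i 's/s\["grip_width"\].round(4)/round(float(s["grip_width"]),4)/' st.py; python3 st.py
python3 - <<'E'
from h import *
t=grab("top");s=grab("scene")
a=cv2.resize(t[190:310,190:340],(750,600),interpolation=cv2.INTER_CUBIC)
b=cv2.resize(s[160:300,230:370],(600,600),interpolation=cv2.INTER_CUBIC)
cv2.imwrite("pics/c3.png",np.hstack([cv2.resize(a,(450,360)),cv2.resize(b,(350,360))]))
E
```

```text
1.6833 [ 0.4901 -0.1356  0.1004] long yaw -0.2626 [-0.17  0.45 -1.09] 0.0881
```

View pics/c3.png

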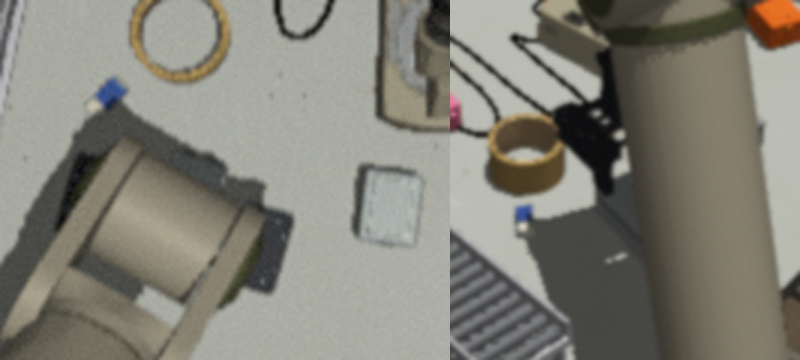

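The view is blocked by the arm in both cameras. In c3, the short tin (390,205) and the tape ring (180,38) are clear of the gripper. I'll descend while watching the force.

jog_arm --commands "1 0 0 -.4 0;1 0 0 -.4 0;1 0 0 -.3 0;1 0 0 -.3 0;1 0 0 -.2 0;1 0 0 -.1 0;1 0 0 0 0"

```text
time: 2.37
ee_pos: [0.4927, -0.1369, 0.0372]
eef_rot: [0.092, -0.093, -0.701, 0.701]
force: [0.3, -0.6, -1.1]
grip_width: 0.0885
```

jog_arm --commands "-1 0 0 0 0;-1 0 0 0 0;-1 0 0 0 0;-1 0 0 0 0;-1 0 0 0 0;-1 0 0 0 0;-1 0 0 0 0;-1 0 0 0 0;-1 0 0 0 0" --newtons 15

```text
time: 3.12
ee_pos: [0.4925, -0.1368, 0.0369]
eef_rot: [0.092, -0.093, -0.701, 0.701]
force: [-1.2, 0.5, 4.0]
grip_width: 0.0539
```

jog_arm --commands ".6 0 0 0 0;.6 0 0 0 0;.6 0 0 0 0;.6 0 0 -.14 0;.6 0 0 0 0;-1 0 0 0 0;-1 0 0 0 0;-1 0 0 0 0;-1 0 0 0 0;-1 0 0 0 0" --newtons 20

```text
time: 3.95
ee_pos: [0.4923, -0.1367, 0.0311]
eef_rot: [-0.093, 0.093, 0.701, -0.701]
force: [0.7, 0.2, -1.0]
grip_width: 0.0537
```

jog_arm --commands "-1 0 0 0 0;-1 0 0 0 0;-1 0 0 0 0;-1 0 0 .2 0;-1 0 0 .5 0;-1 0 0 .9 0;-1 0 0 .9 0;-1 0 0 .9 0;-1 0 0 .6 0;-1 0 0 0 0"

```text
time: 4.78
ee_pos: [0.494, -0.1375, 0.1967]
eef_rot: [0.089, -0.096, -0.7, 0.702]
force: [0.8, -0.0, 0.2]
grip_width: 0.0538
```

```bash
python3 st.py
python3 - <<'E'
from h import *
s=grab("scene");t=grab("top")
b=s[160:300,210:370];a=t[200:300,190:304]
cv2.imwrite("pics/c4.png",np.hstack([cv2.resize(b,(400,350),interpolation=cv2.INTER_CUBIC),cv2.resize(a,(399,350),interpolation=cv2.INTER_CUBIC)]))
E
```

```text
4.7833 [ 0.494  -0.1375  0.1967] long yaw -0.2623 [ 0.8  -0.03  0.21] 0.0538
```

View pics/c4.png

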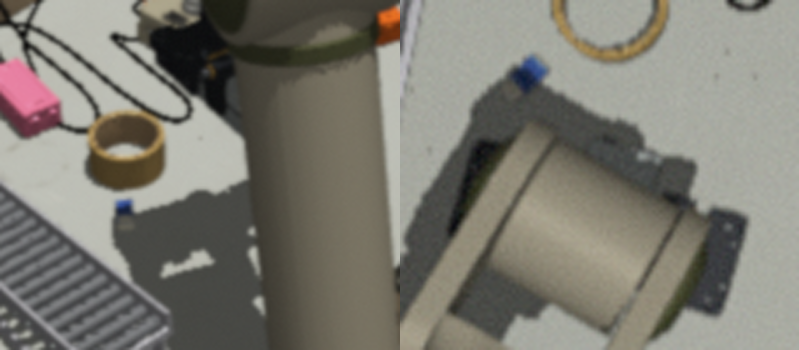

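Force and grip width (53.8 mm) say the tin is held, though the arm hides it in both views. I'll carry it over the lane.

jog_arm --commands "-1 0 .35 0 0;-1 0 .75 0 .12;-1 0 .75 0 .12;-1 0 .75 0 .12;-1 0 .75 0 .12;-1 0 .75 0 .12;-1 0 .75 0 .12;-1 0 .75 0 .12;-1 0 .45 0 0;-1 0 0 0 0"

```text
time: 5.72
ee_pos: [0.4909, 0.1088, 0.1895]
eef_rot: [-0.062, 0.059, 0.705, -0.704]
force: [0.7, 0.5, -1.2]
grip_width: 0.0537
```

```bash
python3 st.py
python3 - <<'E'
from h import *
s=grab("scene");t=grab("top")
b=s[150:330,150:356];a=t[150:310,110:293]
cv2.imwrite("pics/c5.png",np.hstack([cv2.resize(b,(400,350),interpolation=cv2.INTER_CUBIC),cv2.resize(a,(400,350),interpolation=cv2.INTER_CUBIC)]))
E
```

```text
5.7167 [0.4909 0.1088 0.1895] long yaw -0.1707 [ 0.68  0.46 -1.18] 0.0537
```

View pics/c5.png

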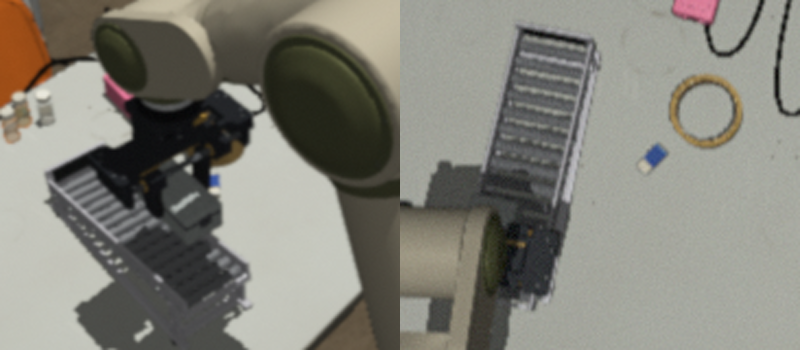

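c5 shows the tin held level between the fingers, c5-left (190,200), over the upper half of the lane. I'll centre it and lower it.

jog_arm --commands "-1 .05 -.1 -.4 0;-1 0 0 -.5 0;-1 0 0 -.4 0;-1 0 0 -.3 0;-1 0 0 -.1 0;-1 0 0 0 0;-1 0 0 0 0"

```text
time: 6.4
ee_pos: [0.4945, 0.1008, 0.1234]
eef_rot: [0.062, -0.062, -0.704, 0.704]
force: [-0.4, -0.4, -1.2]
grip_width: 0.0535
```

```bash
python3 st.py
python3 - <<'E'
from h import *
s=grab("scene")
cv2.imwrite("pics/c6.png",cv2.resize(s[190:330,160:310],(750,700)[:2],interpolation=cv2.INTER_CUBIC)[:600])
E
```

```text
6.4 [0.4945 0.1008 0.1234] long yaw -0.1754 [-0.36 -0.4  -1.23] 0.0535
```

View pics/c6.png

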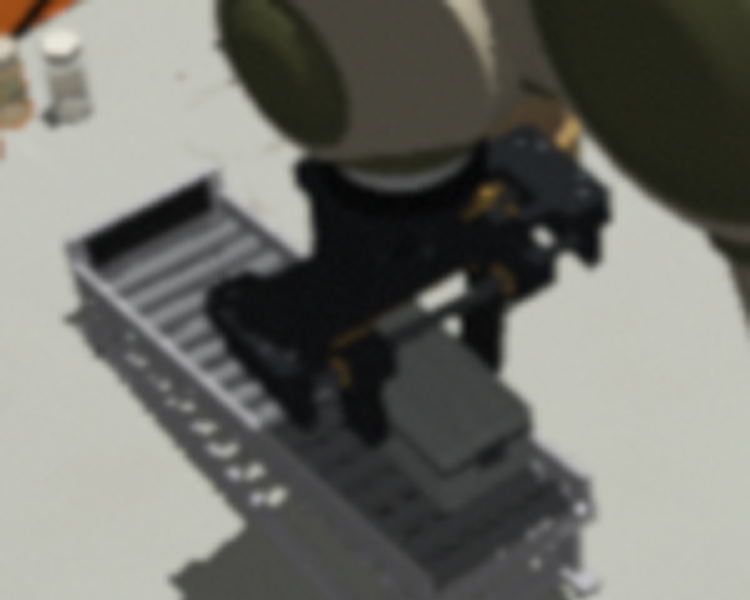

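c6 shows the tin level and inside the rails, tail end at (490,450), uphill of the lane's middle. I'll lower it gently to touch.

jog_arm --commands "-1 0 .08 -.1 0;-1 0 0 -.1 0;-1 0 0 0 0;-1 0 0 0 0" --newtons 12

```text
time: 6.78
ee_pos: [0.4942, 0.1046, 0.115]
eef_rot: [0.062, -0.061, -0.704, 0.704]
force: [1.0, -0.3, -0.6]
grip_width: 0.0537
```

jog_arm --commands "-1 0 0 -.05 0;-1 0 0 0 0;-1 0 0 0 0"

```text
time: 7.03
ee_pos: [0.4944, 0.1044, 0.1131]
eef_rot: [-0.062, 0.062, 0.704, -0.704]
force: [-0.1, -0.1, -0.8]
grip_width: 0.0541
```

jog_arm --commands "-1 0 0 -.05 0;-1 0 0 0 0;-1 0 0 0 0"

```text
time: 7.28
ee_pos: [0.4943, 0.1044, 0.111]
eef_rot: [0.062, -0.062, -0.704, 0.704]
force: [-0.4, -0.6, -1.0]
grip_width: 0.0539
```

jog_arm --commands "-1 0 0 -.05 0;-1 0 0 0 0;-1 0 0 0 0"

```text
time: 7.53
ee_pos: [0.4944, 0.1045, 0.1091]
eef_rot: [-0.062, 0.062, 0.704, -0.704]
force: [-0.6, 0.4, -0.5]
grip_width: 0.0538
```

jog_arm --commands "-1 0 0 -.05 0;-1 0 0 0 0;-1 0 0 0 0"

```text
time: 7.78
ee_pos: [0.4944, 0.1045, 0.1071]
eef_rot: [-0.062, 0.062, 0.704, -0.704]
force: [-0.4, 1.1, 1.2]
grip_width: 0.0536
```

jog_arm --commands "-1 0 0 -.05 0;-1 0 0 0 0;-1 0 0 0 0"

```text
time: 8.03
ee_pos: [0.4944, 0.1045, 0.105]
eef_rot: [-0.062, 0.062, 0.704, -0.704]
force: [0.2, 1.5, 0.6]
grip_width: 0.054
```

```bash
python3 st.py
python3 - <<'E'
from h import *
s=grab("scene")
b=cv2.resize(s[235:325,200:305],(700,600),interpolation=cv2.INTER_CUBIC)
cv2.imwrite("pics/c7.png",cv2.convertScaleAbs(b,alpha=1.8,beta=0))
E
```

```text
8.0333 [0.4944 0.1045 0.105 ] long yaw -0.1746 [0.19 1.46 0.63] 0.054
```

View pics/c7.png

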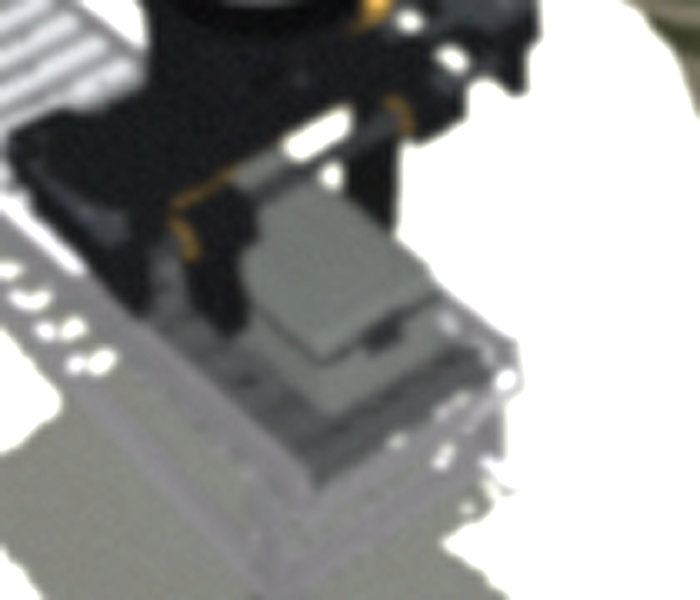

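c7 shows the tail of the tin, (330,400), on the rollers, with the near finger, (225,325), clear of the rail. I'll keep lowering in 1 mm steps so the tin tips to the slope, watching force and moment.

jog_arm --commands "-1 0 0 -.025 0;-1 0 0 0 0;-1 0 0 0 0"

```text
time: 8.33
ee_pos: [0.4944, 0.1044, 0.1041]
eef_rot: [-0.062, 0.062, 0.704, -0.704]
force: [0.7, 1.3, 1.5]
grip_width: 0.0536
```

```bash
echo 'print(s["ft_torque"].round(3))'>>st.py; python3 st.py
```

```text
8.3333 [0.4944 0.1044 0.1041] long yaw -0.1746 [0.75 1.33 1.45] 0.0536
[ 0.228 -0.004 -0.028]
```

jog_arm --commands "-1 0 0 -.025 0;-1 0 0 0 0;-1 0 0 0 0"

```text
time: 8.58
ee_pos: [0.4951, 0.1044, 0.1038]
eef_rot: [-0.061, 0.062, 0.704, -0.704]
force: [1.0, 1.0, 5.7]
grip_width: 0.054
```

```bash
python3 st.py
```

```text
8.5833 [0.4951 0.1044 0.1038] long yaw -0.1746 [1.   0.99 5.67] 0.054
[ 0.141 -0.064 -0.047]
```

The force stepped up to 5.7 N and z stalled at 0.1038 m. The prediction for lying flat on the rollers was 0.104 m. Release.

jog_arm --commands "1 0 0 0 0;1 0 0 0 0;1 0 0 0 0;1 0 0 0 0;1 0 0 .3 0;1 0 0 .7 0;1 0 0 .9 0;1 0 0 .9 0;1 0 0 .5 0;1 0 0 0 0"

```text
time: 9.42
ee_pos: [0.4957, 0.1045, 0.2394]
eef_rot: [-0.059, 0.064, 0.705, -0.704]
force: [1.3, 0.4, -0.1]
grip_width: 0.0879
```

jog_arm --commands "1 0 -.4 0 0;1 0 -.8 0 0;1 0 -.9 0 0;1 0 -.9 0 0;1 0 -.9 0 0;1 0 -.9 0 0;1 0 -.6 0 0;1 0 -.3 0 0;1 0 0 0 0;1 0 0 0 0"

```text
time: 10.25
ee_pos: [0.4942, -0.1229, 0.2345]
eef_rot: [-0.062, 0.061, 0.705, -0.704]
force: [-0.2, 0.0, 0.5]
grip_width: 0.0881
```

jog_arm --commands "1 0 0 0 0;1 0 0 0 0;1 0 0 0 0;1 0 0 0 0;1 0 0 0 0;1 0 0 0 0;1 0 0 0 0;1 0 0 0 0;1 0 0 0 0;1 0 0 0 0"

```text
time: 11.08
ee_pos: [0.4944, -0.1236, 0.2351]
eef_rot: [-0.062, 0.062, 0.704, -0.704]
force: [-0.5, 0.7, 0.4]
grip_width: 0.0883
```

jog_arm --commands "1 0 0 0 0;1 0 0 0 0;1 0 0 0 0;1 0 0 0 0;1 0 0 0 0;1 0 0 0 0;1 0 0 0 0;1 0 0 0 0;1 0 0 0 0;1 0 0 0 0"

```text
time: 11.92
ee_pos: [0.4944, -0.1235, 0.2351]
eef_rot: [0.062, -0.062, -0.704, 0.704]
force: [-0.3, -0.5, -0.4]
grip_width: 0.0882
```

```bash
python3 st.py
python3 - <<'E'
from h import *
s=grab("scene");t=grab("top")
b=s[190:330,150:310];a=t[150:310,120:303]
cv2.imwrite("pics/c8.png",np.hstack([cv2.resize(b,(400,350),interpolation=cv2.INTER_CUBIC),cv2.resize(a,(400,350),interpolation=cv2.INTER_CUBIC)]))
E
```

```text
11.9167 [ 0.4944 -0.1235  0.2351] long yaw -0.1745 [-0.28 -0.46 -0.41] 0.0882
[0.043 0.022 0.029]
```

View pics/c8.png

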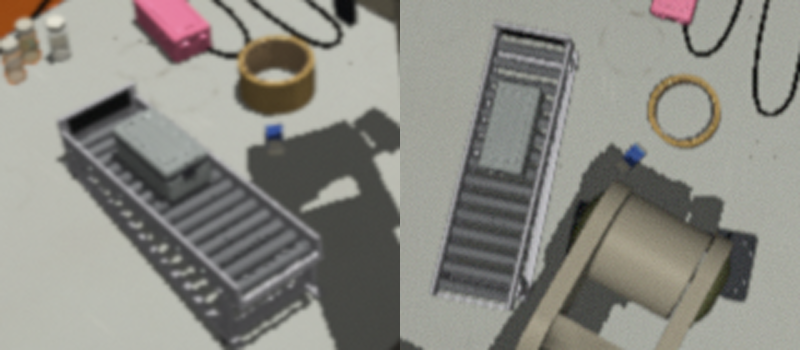

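c8 shows the tin flat and straight in the lane's lower half, c8-right (510,127), still about 45 mm short of the stop and presumably rolling. I'll wait without touching it.

jog_arm --commands "1 0 0 0 0;1 0 0 0 0;1 0 0 0 0;1 0 0 0 0;1 0 0 0 0;1 0 0 0 0;1 0 0 0 0;1 0 0 0 0;1 0 0 0 0;1 0 0 0 0"

```text
time: 12.85
ee_pos: [0.4944, -0.1235, 0.2351]
eef_rot: [-0.062, 0.062, 0.704, -0.704]
force: [0.2, 0.4, 0.4]
grip_width: 0.0882
```

jog_arm --commands "1 0 0 0 0;1 0 0 0 0;1 0 0 0 0;1 0 0 0 0;1 0 0 0 0;1 0 0 0 0;1 0 0 0 0;1 0 0 0 0;1 0 0 0 0;1 0 0 0 0"

```text
time: 13.68
ee_pos: [0.4944, -0.1235, 0.2351]
eef_rot: [-0.062, 0.062, 0.704, -0.704]
force: [-0.7, 0.4, 0.2]
grip_width: 0.0882
```

jog_arm --commands "1 0 0 0 0;1 0 0 0 0;1 0 0 0 0;1 0 0 0 0;1 0 0 0 0;1 0 0 0 0;1 0 0 0 0;1 0 0 0 0;1 0 0 0 0;1 0 0 0 0"

```text
time: 14.52
ee_pos: [0.4944, -0.1235, 0.2351]
eef_rot: [0.062, -0.062, -0.704, 0.704]
force: [1.0, -0.1, 0.5]
grip_width: 0.0883
```

Run:
```python
from h import *
s=grab("scene");t=grab("top","top9.png")
b=s[190:330,150:310];a=t[150:310,120:303]
cv2.imwrite("pics/c9.png",np.hstack([cv2.resize(b,(400,350),interpolation=cv2.INTER_CUBIC),cv2.resize(a,(400,350),interpolation=cv2.INTER_CUBIC)]))
```

```text
(no output)
```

View pics/c9.png

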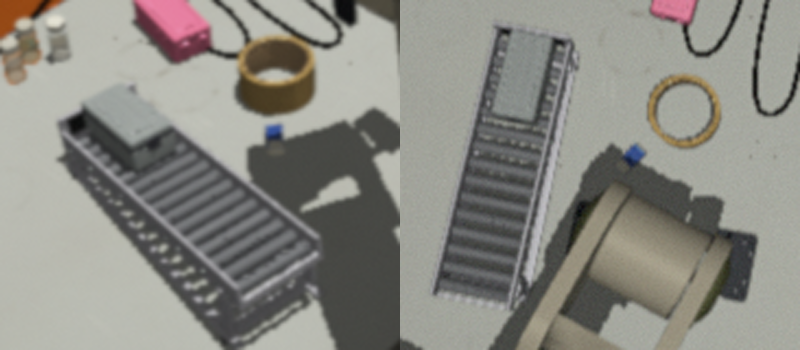

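c9 shows the tin against the stop, c9-right (523,75), straight in the lane. I'll check numerically that it is still and that the short tin hasn't moved, then hand in.

Run:
```python
from h import *
from station import finish_job
a=cv2.imread("pics/top9.png");o=cv2.imread("pics/top0.png");b=grab("top")
r=lambda x,y:cv2.absdiff(x,y)[235:285,306:335].mean()
print("long tin motion",cv2.absdiff(a,b)[160:210,150:205].mean(),"noise",cv2.absdiff(a,b)[20:60,20:60].mean(),"short vs start",r(o,b))
g=[cv2.phaseCorrelate(np.float32(o[240:280,306:335,1]),np.float32(b[240:280,306:335,1]))];print("short shift px",g)
print(finish_job())
```

```text
long tin motion 2.2466666666666666 noise 2.7825 short vs start 2.68
short shift px [((0.11121143346388962, 0.04588656375792155), 0.9447228181362152)]
the job is handed in; nothing more can be done
None
```

The long steel tin is on the roller lane, resting against the stop, and the job is handed in at about 15 s on the robot's clock.

I gripped it across its width, lowered it onto the upper half of the lane until it tipped flat onto the rollers, and let go. It rolled to the stop by itself while the arm stayed clear.

- **Long tin:** the last picture shows it straight in the lane against the stop. Two later top views differ only by image noise, so it is still.
- **Short tin:** it shifted about 0.1 px against the first picture, which is within noise.
- **Arm:** it stands clear with the gripper open and the wrist force near zero. The highest contact force I read was about 6 N, as the tin settled on the rollers.
- **What disagreed:** the rack corners found from the two views came out 7 to 12 mm lower than the given heights. I used the given heights, and the touch-down at 0.104 m matched them.
- **Regrip:** the first grip was about 6 mm too high, so I opened and took it again lower before lifting.

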